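# Gauge two column sleeves, then ratchet the clamp three clicks and hold

## Robot

A 7-joint arm with a two-finger parallel gripper is mounted at the origin on a cart in front of the work surface, level with it; the furniture and walls round the work are solid. World frame = base frame: x ahead of the robot, y to its left, z up, the work surface at z = 0. Lengths are in m, angles in degrees, forces in N, time in s.
With the tool pointing down it reaches from about 0.375 to 0.925 m from the base axis. Payload 3.1 kg.
Tool frame: the origin (TCP) lies on the front face of the gripper's body, between the roots of the fingers; the fingertips stand 73 mm ahead of it and the grasp point (between the pads) lies 54 mm ahead of it; z points along the fingers, y is the direction in which the jaws open and shut (so a half turn about z gives the same grasp; the last joint's range is limited). The gripper opens to 85 mm and grips with 20 to 120 N. Pads are 22 mm wide; open, the fingers measure 114 mm over their backs; the gripper's body (76 mm by 85 mm) begins 54 mm behind the grasp point. The pads swing forward as they close: fully open they stand 13 mm farther back than shut.
Start: joints at [71.001, 21.939, 2.515, 91.553, -1.026, 66.532, -2.859], TCP at [0.151, -0.632, 0.304] pointing down, gripper open.
Joint ranges: [-149.38, 149.38], [-23.57, 123.04], [-84.95, 90], [0, 143.3], [-89.99, 269.99], [3.08, 112.72], [-163.45, 163.45]. Speed limits (degrees/s): [159.86, 159.86, 180, 180, 180, 180, 180].

## Interface

Orientations are given as a 3x3 rotation matrix whose columns are the frame's x, y, z axes.
In Python, from cell import status, vision, env, search_frame, mark_of gives the robot as it stands.
- The arm moves only by the tool step_arm, never from a script. Its argument "increments" is a list of rows, each a list of 3 entries, a list of its own where there are three numbers: the opening, from 0 (shut) to 1 (fully open), then the shift along the world's x, y, z in mm, then the turn, a rotation vector about the world's x, y, z in degrees. In form: [[fingers, [tx, ty, tz], [wx, wy, wz]], ...]. A call has 1 to 5 rows; each row is the pose to reach, as a shift and turn from the pose commanded when the call began; what a row does not reach only later rows make up. A row lasts 1/12 s, in which the tool goes at most 41.7 mm and 7.16 degrees, less where a joint would pass 70% of its speed; a pose out of reach is approached as far as the arm can. A call with a gripper value outside its range is refused whole. The fingers move at their own pace and stop on an object; "grip_force" is the grip in N (left out, the last holds). Time passes only in rows, so rows that repeat a pose let the fingers close. It gives the time, the measured TCP pose, the force and the opening at its end, in the units of the state.
- status.read_state(): the state, without advancing time (a new reading comes with each control period).
- vision.grab_frame(name): name is "side" or "top"; returns the picture (420x560x3 uint8, red, green, blue); there is no depth.
- vision.camera_model(name): a dict with "vertical_fov" (degrees; the focal length in pixels is half the picture's height over the tangent of half this angle, whatever the lens; pixels are square), "cx", "cy" (the principal point, pixels), "k1" (the pictures are not rectified: a ray, as slopes to the right and down, at radius r is drawn at 1 + k1 r^2 times it, then the intrinsics apply), "camera_from_world" (4x4, takes a point from world to camera coordinates). Camera axes: x right, y down, z forward; pixel columns grow to the right and rows downward; lengths in m; the calibration is good to about 2 mm. A picture is of the moment at which its call begins. camera_model takes no time and is no camera call.
- env.sign_off(): hands the job in, once; it reports no verdict.
Trained networks look in the newest picture that a camera, given by its name, has taken for a name from the list of things; names that differ only in an ending like _2 or _b are one class to them, and where a whole thing is asked for, a point or a joint stands for the part that bears it (a point fixed in the world has none). Each returns a list of dicts, best first, with "score" (0 to 1); they miss things now and then, are a little off and sometimes report something else, mostly with a low value. They report only what shows in the picture. A call takes as long as a camera call.
- search_frame(thing, camera): "location" ([x, y, z] in m, in world coordinates, good to about 4 mm: the middle of the surface that is visible of it).
- mark_of(thing, camera): "location" ([x, y, z] in m, in world coordinates, good to about 4 mm: a listed point, or the origin of a listed thing).
The state is a dict: "clock": time; "q": joint angles; "qd": joint speeds; "joint_torque": joint torques, N m; "position": TCP position; "ee_rot": TCP orientation; "wrist_force": force on the tool from outside, world axes, zero at the start; "moment": the same for the moment, N m; "finger_gap": finger opening in m.
Only numpy, scipy, OpenCV 4.12 (cv2) and the standard library are available. Lean on these libraries where they do the work, as an engineer would, in place of code of your own. Each camera call takes 0.05 s, during which the arm holds its last target.

## Task

Try the two brass sleeves on the steel gauge pin of the clamp stand: leave the one that goes fully home on the pin, and put the one that stops short into the red tray. Then push the red lever knob counter-clockwise (seen from above) until the ratchet has clicked exactly three times, not a fourth, so that the jaw closes on the sleeve, and finish while still holding the knob there. Do not knock over any bottle.

Things in the scene. Friction and masses are not known exactly. Their poses are not given: they have to be found in the camera images.
- sleeve_a_centre (a point): Brass sleeve (tube open at both ends), 30 mm outside diameter, 45 mm tall, about 60 g, standing on the worktop; point at its centre, half-way up. The two sleeves are alike outside: one has a 19 mm bore and goes fully down the gauge pin, the other a 12 mm bore and stops on the pin's tip, about 34 mm above home. Which is which is found by trying, or by looking into the bores from above.
- sleeve_b_centre (a point): The other brass sleeve, same outside size; point at its centre, half-way up. See sleeve_a_centre.
- clamp_stand: Grey clamp stand fixed to the worktop: plate 150 x 225 mm, its top 12 mm above the worktop. Origin on the worktop; x points away from the robot at yaw 0, y to the left, z up. It carries the gauge pin (left), the lever (right), between them the jaw (37 mm high), and the blue plunger housing (40 mm high) behind the lever's axis.
- pin_foot (a point): Foot of the steel gauge pin on the plate, 12 mm above the worktop; axes as the stand's. Pin 16 mm diameter, 38 mm tall, top 7 mm tapered to 9 mm. A sleeve home on it has its centre 22.5 mm above this point and 1.5 mm play all round. The sprung jaw pad starts 18 mm from the sleeve's wall on the -y side and moves along +y as the lever turns: grip a sleeve here across the stand's x.
- lever_axis (a point): Upright axis of the ratchet lever, at the plate's top. Axes as those of the clamp stand.
- lever (a joint): Ratchet lever angle, rad: 0 at the start, grows counter-clockwise from above (knob goes away from the robot), stop at 1.0. Clicks every 0.2 rad: the push at the knob (2 to 13 N) rises over each pitch, then drops suddenly by 4 N or more, at about 0.2, 0.4, 0.6 (third). The fourth comes at 0.76. It springs back when let go, but not past a click. Three clicks done: 0.57 to 0.75.
- lever_knob: Upright red knob at the lever's end, free to spin on its own axis, 22 mm diameter, 45 mm tall, origin at the centre of its underside, 42 mm above the worktop.
- knob_centre (a point): Centre of the red knob, 67 mm above the worktop (its top is at 87 mm), 115 mm from the lever's axis. At lever angle 0 it lies, in the stand's frame, at angle -2.02 rad (-pi/2 - 0.45) about the lever's axis. It can be gripped from above or pushed from its near side, free on all sides.
- reject_tray: Open red tray fixed to the worktop, 120 x 120 mm outside, rim 22 mm high, walls and floor 4 mm; origin at the centre of its underside.
- reject_tray_in (a point): Centre of the red tray's inner floor, 4 mm above the worktop.
- saline_bottle: White bottle with blue cap, 46 mm diameter, 90 mm tall, loose, behind the stand; origin at its underside.
- amber_bottle: Amber bottle with black cap, 40 mm diameter, 82 mm tall, loose, behind the stand; origin at its underside.

How it is judged:
By the outcome, as a careful person would: the job done as asked, in the order asked, and still so for the second after the job is handed in, while the arm keeps its last pose, push and grip.
It also fails if it takes over 72 s, if anything falls off the work surface, if the arm or the gripper's body presses on something with over 40 N, if the wrist force passes 120 N, or if a joint passes its speed limit or range.

## Working session

There is one attempt and no reset: what is moved stays moved. The work goes in short steps, Python scripts to look and compute and a tool call to move; the robot and the scene stay as the last step left them, time stands still between calls to the robot, and variables do not carry over. Pictures are saved under pics/ and viewed, and the job is handed in when it is done.

Besides the shell and the picture viewer there is one more tool, called as name([rows], argument=value, ...), one row to a line, values as JSON. step_arm: Moves the arm, as the interface text tells. Its arguments: {"type":"object","properties":{"increments":{"type":"array"},"grip_force":{"type":"number"}},"required":["increments"]}

```bash
ls; mkdir -p pics; python3 - <<'E'
from cell import status, vision, env, search_frame, mark_of
import cv2, numpy as np
s=status.read_state(); print(s['clock'],s['position'],s['ee_rot'],s['finger_gap'],s['wrist_force'])
for n in("side","top"):
    im=vision.grab_frame(n); cv2.imwrite(f"pics/{n}0.png",im[:,:,::-1]); print(vision.camera_model(n))
    for t in ["sleeve_a_centre","pin_foot","lever_axis","knob_centre","reject_tray_in","saline_bottle","amber_bottle","clamp_stand"]:
        print(n,t,[(np.round(d['location'],4).tolist(),round(d['score'],2)) for d in mark_of(t,n)[:3]])
print(status.read_state()['clock'])
E
```

```text
pics
0.0 [ 0.15039708 -0.63159171  0.30247354] [[ 9.72787733e-01  2.31696957e-01 -7.39112536e-04]
 [ 2.31698098e-01 -9.72784449e-01  2.53119909e-03]
 [-1.32526054e-04 -2.63357039e-03 -9.99996523e-01]] 0.08543761877720245 [-0.07728412 -0.21379596 -0.18155241]
{'vertical_fov': 45.2023551225565, 'cx': 282.9747410574575, 'cy': 215.60186704059927, 'k1': -0.024463627935247544, 'camera_from_world': array([[-9.23864082e-01, -3.82719558e-01, -9.47291494e-04,
         5.64615583e-01],
       [-1.47948198e-01,  3.59419404e-01, -9.21373444e-01,
         1.61550628e-01],
       [ 3.52968112e-01, -8.51083681e-01, -3.88677347e-01,
         9.11690915e-01],
       [ 0.00000000e+00,  0.00000000e+00,  0.00000000e+00,
         1.00000000e+00]])}
side sleeve_a_centre [([0.4284, 0.2624, 0.0217], 0.81)]
side pin_foot [([0.5498, -0.029, 0.0148], 0.88)]
side lever_axis [([0.5213, -0.153, 0.0161], 0.68)]
side knob_centre [([0.4561, -0.245, 0.0703], 0.64), ([0.6196, 0.2122, 0.0029], 0.58)]
side reject_tray_in [([0.6199, 0.2159, 0.0014], 0.88)]
side saline_bottle [([0.8171, 0.0487, -0.0], 0.61)]
side amber_bot
[... 262 characters left out ...]
: array([[ 0.02537348, -0.99967257,  0.00330752, -0.0031867 ],
       [-0.97738337, -0.02550232, -0.20993185,  0.61956083],
       [ 0.20994746,  0.00209398, -0.97771043,  1.00594186],
       [ 0.        ,  0.        ,  0.        ,  1.        ]])}
top sleeve_a_centre [([0.4324, 0.2625, 0.0204], 0.52)]
top pin_foot [([0.546, -0.0357, 0.0167], 0.8)]
top lever_axis [([0.5244, -0.1534, 0.0128], 0.56)]
top knob_centre [([0.5464, -0.034, 0.0203], 0.71), ([0.4537, -0.2476, 0.0647], 0.51)]
top reject_tray_in [([0.62, 0.2122, 0.0069], 0.84)]
top saline_bottle [([0.7343, 0.0879, 0.0031], 0.66), ([0.8118, 0.0511, -0.0003], 0.6)]
top amber_bottle [([0.7348, 0.0844, 0.0047], 0.62)]
top clamp_stand []
0.9
```

View pics/side0.png

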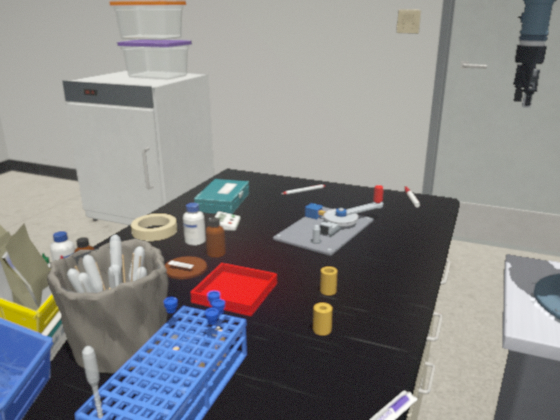

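View pics/top0.png

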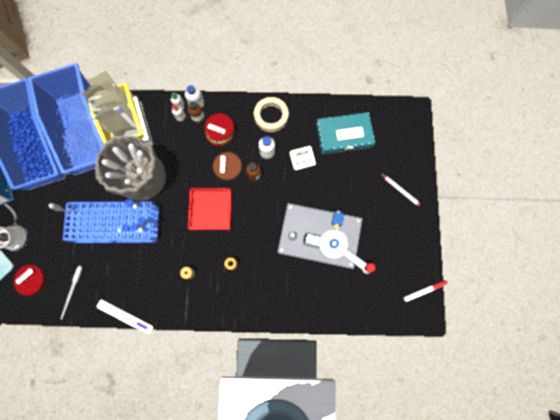

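The side view shows the sleeves at (329,280) and (322,318). In the top view they are at (231,264) and (187,272), the pin at (293,235) and the knob at (371,268). Next I zoom in on the bores and refine the positions.

```bash
cat > h.py <<'E'
import numpy as np, cv2
from cell import vision
def cm(n):
    m=vision.camera_model(n); f=210/np.tan(np.radians(m['vertical_fov']/2)); return m,f
def proj(n,p):
    m,f=cm(n); c=m['camera_from_world']@np.r_[p,1]; s=c[:2]/c[2]; s=s*(1+m['k1']*(s@s)); return np.array([m['cx'],m['cy']])+f*s
def unproj(n,uv,z):
    m,f=cm(n); d=(np.array(uv)-[m['cx'],m['cy']])/f; s=d.copy()
    for _ in range(10): s=d/(1+m['k1']*(s@s))
    T=m['camera_from_world']; R=T[:3,:3]; o=-R.T@T[:3,3]; r=R.T@np.r_[s,1]; return o+r*(z-o[2])/r[2]
E
python3 - <<'E'
from h import *
t=cv2.imread('pics/top0.png'); s=cv2.imread('pics/side0.png')
a=cv2.resize(t[245:290,165:255],None,fx=8,fy=8,interpolation=cv2.INTER_CUBIC)
b=cv2.resize(t[195:280,265:385],None,fx=6,fy=6,interpolation=cv2.INTER_CUBIC)
cv2.imwrite('pics/za.png',a);cv2.imwrite('pics/zb.png',b)
cv2.imwrite('pics/zc.png',cv2.resize(s[175:345,270:400],None,fx=3.5,fy=3.5,interpolation=cv2.INTER_CUBIC))
# brass mask
hsv=cv2.cvtColor(t,cv2.COLOR_BGR2HSV); m=cv2.inRange(hsv,(12,90,60),(32,255,255))
n,l,st,c=cv2.connectedComponentsWithStats(m)
for i in range(1,n):
    if st[i,4]>30: print(st[i],c[i],unproj('top',c[i],.045))
print('tray',proj('top',[.62,.213,.004]),'pin top',unproj('top',[293,235],.05), 'knob',unproj('top',[371,268],.087))
E
```

```text
[  0   0  28  60 716] [10.8952514  27.13826816] [1.20569809 0.90112887 0.045     ]
[117  83  26  55 341] [130.93255132 106.36656891] [0.92862261 0.46840623 0.045     ]
[189 107  13   9  37] [195.21621622 111.54054054] [0.91567353 0.2689144  0.045     ]
[ 92 112  22  31 187] [102.5828877 130.5828877] [0.84720768 0.5462425  0.045     ]
[211 136  21   8  56] [221.25       140.57142857] [0.82329417 0.18387266 0.045     ]
[223 257  15  14 157] [230.17197452 263.33757962] [0.45984514 0.13847153 0.045     ]
[179 266  16  14 177] [186.49717514 272.50847458] [0.43121701 0.25880069 0.045     ]
tray [209.56934661 209.52389974] pin top [ 0.54343744 -0.03541278  0.05      ] knob [ 0.45429808 -0.24469557  0.087     ]
```

```bash
python3 - <<'E'
from cell import *
E
ls pics
```

```text
side0.png
top0.png
za.png
zb.png
zc.png
```

View pics/za.png

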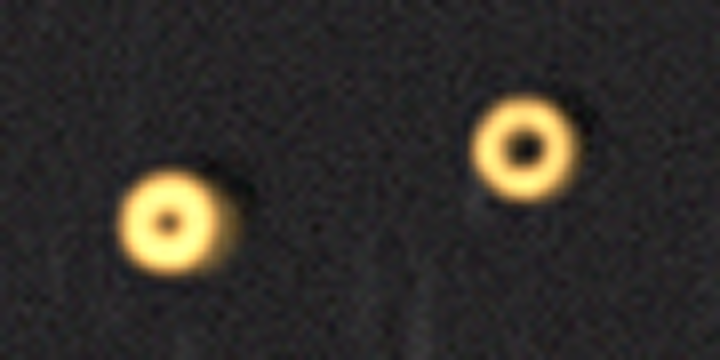

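View pics/zb.png

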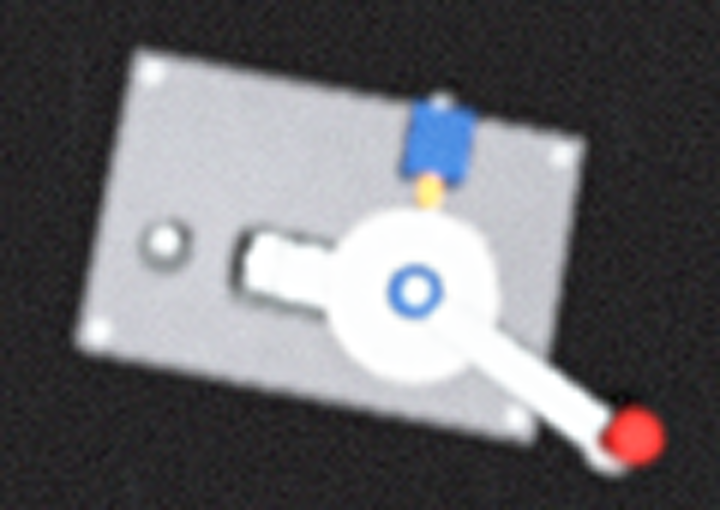

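View pics/zc.png

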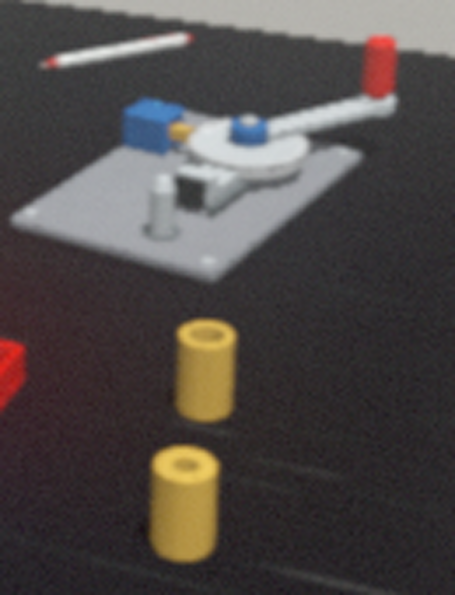

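```bash
python3 - <<'E'
from h import *
from scipy.optimize import least_squares
def tri(ut,us):
    f=lambda p: np.r_[proj('top',p)-ut,proj('side',p)-us]
    r=least_squares(f,[.5,0,.04]); return r.x.round(4),np.round(r.fun,2)
z=lambda x,y:np.array([265+(x+.5)/6-.5,195+(y+.5)/6-.5])
zs=lambda x,y:np.array([270+(x+.5)/3.5-.5,175+(y+.5)/3.5-.5])
za=lambda x,y:np.array([165+(x+.5)/8-.5,245+(y+.5)/8-.5])
C=np.array([unproj('top',z(*c),.012)[:2] for c in[(138,48),(585,138),(535,443),(76,347)]])
print(C, 'ctr',C.mean(0)); 
for a,b in((1,0),(2,3)): d=C[b]-C[a]; print('y edge',np.linalg.norm(d),np.degrees(np.arctan2(-d[0],d[1])))
for a,b in((3,0),(2,1)): d=C[b]-C[a]; print('x edge',np.linalg.norm(d),np.degrees(np.arctan2(d[1],d[0])))
print('pin top',tri(z(165,240),zs(163,178)),unproj('top',z(165,240),.05),unproj('side',zs(163,178),.05))
print('sleeve big',tri(za(525,148),zs(207,333)),unproj('top',za(525,148),.045),unproj('side',zs(207,333),.045))
print('sleeve small',tri(za(168,222),zs(186,461)),unproj('top',za(168,222),.045),unproj('side',zs(186,461),.045))
print('knob',tri(z(634,436),zs(381,42)),unproj('top',z(634,436),.087),unproj('side',zs(381,42),.087))
print('axis',tri(z(415,292),zs(249,120)),unproj('top',z(415,292),.04))
E
```

```text
[[ 0.64550806 -0.01933683]
 [ 0.60579666 -0.2406053 ]
 [ 0.45632623 -0.21347788]
 [ 0.49678806  0.00770567]] ctr [ 0.55110475 -0.11642859]
y edge 0.22480376645682681 -10.174643766705595
y edge 0.2248539997730982 -10.366681662310562
x edge 0.1511586341079309 -10.305777591884786
x edge 0.1519121688072215 -10.286657243766557
pin top (array([ 0.5449, -0.0326,  0.0514]), array([-0.05, -0.2 ,  0.16,  0.03])) [ 0.54455587 -0.03280532  0.05      ] [ 0.54626515 -0.03554776  0.05      ]
sleeve big (array([0.4611, 0.1385, 0.0458]), array([-0.04, -0.2 ,  0.14,  0.02])) [0.46060831 0.13846621 0.045     ] [0.46179348 0.13715532 0.045     ]
sleeve small (array([0.4322, 0.2612, 0.0468]), array([-0.05, -0.22,  0.13,  0.02])) [0.43168159 0.26144695 0.045     ] [0.43326234 0.25858928 0.045     ]
knob (array([ 0.4562, -0.2433,  0.085 ]), array([ 0.01,  0.06, -0.06, -0.01])) [ 0.45624754 -0.24272154  0.087     ] [ 0.45492842 -0.2375258   0.087     ]
axis (array([ 0.5235, -0.1504,  0.0499]), array([-0.04, -0.17,  0.15,  0.02])) [ 0.52418113 -0.15195325  0.04      ]
```

step_arm([
  [0.7,[28,29,0],[0,0,7]],
  [0.7,[56,58,0],[0,0,14]],
  [0.7,[84,87,0],[0,0,21]],
  [0.7,[112,116,0],[0,0,28]],
  [0.7,[140,145,0],[0,0,35]],
])

```text
clock: 1.32
position: [0.2916, -0.4859, 0.3041]
ee_rot: [[0.66, 0.751, 0.0], [0.751, -0.66, -0.001], [-0.0, 0.001, -1.0]]
wrist_force: [1.2, -0.4, -0.3]
finger_gap: 0.06
```

step_arm([
  [0.7,[28,29,0],[0,0,7]],
  [0.7,[56,58,0],[0,0,14]],
  [0.7,[84,87,0],[0,0,21]],
  [0.7,[112,116,0],[0,0,28]],
  [0.7,[130,152,0],[0,0,31]],
])

```text
clock: 1.73
position: [0.4231, -0.3344, 0.3045]
ee_rot: [[0.179, 0.984, 0.003], [0.984, -0.179, -0.001], [-0.001, 0.003, -1.0]]
wrist_force: [1.2, 0.1, 0.5]
finger_gap: 0.0597
```

step_arm([
  [0.7,[6,40,0],[0,0,0]],
  [0.7,[12,80,0],[0,0,0]],
  [0.7,[18,120,0],[0,0,0]],
  [0.7,[24,160,0],[0,0,0]],
  [0.7,[30,200,0],[0,0,0]],
])

```text
clock: 2.15
position: [0.4506, -0.1334, 0.3042]
ee_rot: [[0.184, 0.983, 0.001], [0.983, -0.184, -0.001], [-0.001, 0.001, -1.0]]
wrist_force: [1.0, 1.0, -0.8]
finger_gap: 0.0599
```

step_arm([
  [0.7,[0,40,-10],[0,0,0]],
  [0.7,[0,80,-20],[0,0,0]],
  [0.7,[-5,119,-30],[0,0,0]],
  [0.7,[-10,158,-40],[0,0,0]],
  [0.7,[-15,197,-50],[0,0,0]],
])

```text
clock: 2.57
position: [0.4352, 0.0634, 0.2539]
ee_rot: [[0.184, 0.983, 0.002], [0.983, -0.184, -0.001], [-0.0, 0.002, -1.0]]
wrist_force: [0.7, 0.4, 0.2]
finger_gap: 0.0595
```

step_arm([
  [0.7,[-1,40,-10],[0,0,0]],
  [0.7,[-2,80,-20],[0,0,0]],
  [0.7,[-3,119,-30],[0,0,0]],
  [0.7,[-3,158,-40],[0,0,0]],
  [0.7,[-3,197,-50],[0,0,0]],
])

```text
clock: 2.98
position: [0.4327, 0.2603, 0.2037]
ee_rot: [[0.185, 0.983, 0.001], [0.983, -0.185, -0.0], [0.0, 0.001, -1.0]]
wrist_force: [0.6, 0.7, 0.0]
finger_gap: 0.0596
```

step_arm([
  [0.7,[0,0,-20],[0,0,0]],
  [0.7,[0,0,-50],[0,0,0]],
  [0.7,[0,0,-80],[0,0,0]],
  [0.7,[0,0,-80],[0,0,0]],
])

```text
clock: 3.32
position: [0.4292, 0.2564, 0.1189]
ee_rot: [[0.183, 0.983, -0.01], [0.983, -0.183, -0.005], [-0.007, -0.009, -1.0]]
wrist_force: [-1.1, -0.5, -1.3]
finger_gap: 0.0601
```

```bash
cat > snap.py <<'E'
import sys,cv2,numpy as np
from h import *
from cell import status
# snap.py tag cam u v half scale
tag=sys.argv[1]
s=status.read_state(); print(s['clock'],np.round(s['position'],4),np.round(s['wrist_force'],1),round(s['finger_gap'],4))
ims=[]
for n,p in (('side',sys.argv[2]),('top',sys.argv[3])):
    P=[float(v) for v in p.split(',')]; u=proj(n,P[:3]); h=int(P[3])
    im=vision.grab_frame(n)[:,:,::-1]; cv2.imwrite(f'pics/{tag}_{n}_full.png',im)
    x0=int(np.clip(u[0]-h,0,560-2*h)); y0=int(np.clip(u[1]-h,0,420-2*h))
    ims.append(cv2.resize(im[y0:y0+2*h,x0:x0+2*h],(400,400),interpolation=cv2.INTER_CUBIC)); print(n,'x0,y0',x0,y0,'scale',400/(2*h))
cv2.imwrite(f'pics/{tag}.png',np.hstack(ims))
E
python3 snap.py s1 0.432,0.261,0.06,40 0.432,0.261,0.06,40
```

```text
3.3167 [0.4292 0.2564 0.1189] [-1.1 -0.5 -1.3] 0.0601
side x0,y0 283 259 scale 5.0
top x0,y0 144 231 scale 5.0
```

View pics/s1.png

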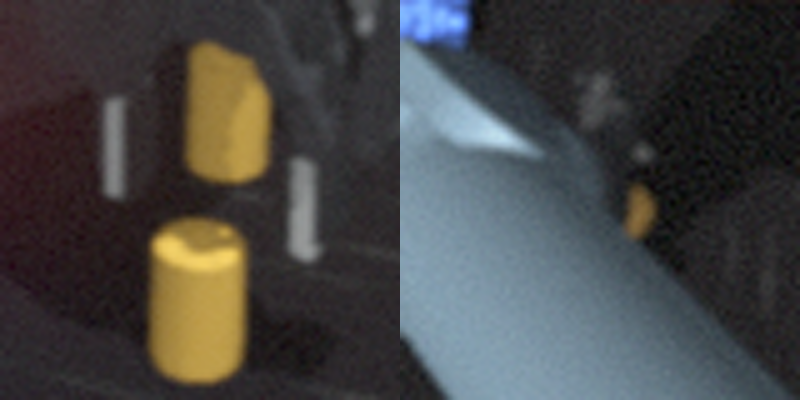

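The side view shows the open pads on either side of the small-bore sleeve, about 35 mm above the worktop. I check for lag, then go down the rest of the way.

```bash
cat > st.py <<'E'
import numpy as np
from cell import status
s=status.read_state(); print(s['clock'],np.round(s['position'],4),'F',np.round(s['wrist_force'],1),'gap',round(s['finger_gap'],4),'q',np.round(s['q'],1)); print(np.round(s['ee_rot'],3))
E
python3 st.py
```

```text
3.4167 [0.432  0.2583 0.1233] F [0.1 0.1 0.1] gap 0.0596 q [-1.000e-01  2.660e+01 -4.080e+01  1.172e+02  2.440e+01  4.490e+01
 -6.620e+01]
[[ 0.184  0.983 -0.003]
 [ 0.983 -0.184 -0.001]
 [-0.001 -0.002 -1.   ]]
```

step_arm([
  [0.7,[0,2,-12],[0,0,0]],
  [0.7,[0,2,-26],[0,0,0]],
  [0.7,[0,2,-36],[0,0,0]],
  [0.7,[0,2,-41],[0,0,0]],
  [0.7,[0,2,-41],[0,0,0]],
])

```text
clock: 3.83
position: [0.4318, 0.2599, 0.0816]
ee_rot: [[0.184, 0.983, -0.002], [0.983, -0.184, -0.001], [-0.002, -0.002, -1.0]]
wrist_force: [0.0, -0.3, -0.6]
finger_gap: 0.0601
```

step_arm([
  [0.2,[0,0,0],[0,0,0]],
  [0.2,[0,0,0],[0,0,0]],
  [0.2,[0,0,0],[0,0,0]],
  [0.2,[0,0,0],[0,0,0]],
  [0.2,[0,0,0],[0,0,0]],
], grip_force=40)

```text
clock: 4.25
position: [0.4331, 0.2611, 0.0835]
ee_rot: [[0.184, 0.983, 0.001], [0.983, -0.184, 0.001], [0.001, 0.001, -1.0]]
wrist_force: [0.1, -0.0, 2.8]
finger_gap: 0.0296
```

step_arm([
  [0.2,[0,0,15],[0,0,0]],
  [0.2,[0,0,40],[0,0,0]],
  [0.2,[25,-7,60],[0,0,0]],
  [0.2,[60,-16,60],[0,0,0]],
  [0.2,[98,-25,60],[0,0,0]],
])

```text
clock: 4.67
position: [0.5311, 0.2367, 0.1448]
ee_rot: [[0.181, 0.984, 0.003], [0.984, -0.181, 0.001], [0.001, 0.002, -1.0]]
wrist_force: [0.5, 1.0, -0.1]
finger_gap: 0.0294
```

step_arm([
  [0.2,[38,-10,0],[0,0,0]],
  [0.2,[68,-18,0],[0,0,0]],
  [0.2,[89,-23,0],[0,0,0]],
  [0.2,[89,-23,-10],[0,0,0]],
  [0.2,[89,-23,-25],[0,0,0]],
])

```text
clock: 5.08
position: [0.6222, 0.2119, 0.1187]
ee_rot: [[0.187, 0.982, 0.004], [0.982, -0.187, 0.001], [0.002, 0.004, -1.0]]
wrist_force: [-0.9, 0.7, -0.6]
finger_gap: 0.0294
```

```bash
python3 snap.py s2 0.62,0.213,0.03,40 0.62,0.213,0.03,40; python3 st.py
```

```text
5.0833 [0.6222 0.2119 0.1187] [-0.9  0.7 -0.6] 0.0294
side x0,y0 194 239 scale 5.0
top x0,y0 168 167 scale 5.0
5.1833 [0.6159 0.2121 0.1139] F [-2.  -0.7 -1.6] gap 0.0296 q [  4.1  39.8 -35.7  96.5  27.6  53.3 -52.9]
[[ 0.183  0.983 -0.008]
 [ 0.983 -0.183 -0.002]
 [-0.004 -0.007 -1.   ]]
```

View pics/s2.png

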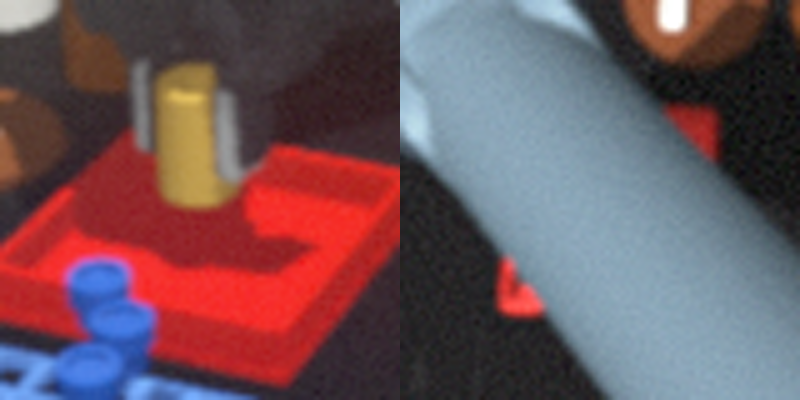

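The sleeve hangs over the tray's floor, with its bottom at about (188,205) in the zoom. I lower and release it.

step_arm([
  [0.2,[0,0,-10],[0,0,0]],
  [0.2,[0,0,-20],[0,0,0]],
  [0.2,[0,0,-27],[0,0,0]],
  [0.2,[0,0,-29],[0,0,0]],
  [0.2,[0,0,-29],[0,0,0]],
])

```text
clock: 5.6
position: [0.6187, 0.213, 0.0882]
ee_rot: [[0.183, 0.983, -0.002], [0.983, -0.183, -0.0], [-0.001, -0.001, -1.0]]
wrist_force: [-0.2, -0.5, -1.0]
finger_gap: 0.0296
```

step_arm([
  [0.2,[0,0,0],[0,0,0]],
  [0.6,[0,0,0],[0,0,0]],
  [0.6,[0,0,0],[0,0,0]],
  [0.6,[0,0,0],[0,0,0]],
  [0.6,[0,0,10],[0,0,0]],
])

```text
clock: 6.02
position: [0.6185, 0.2118, 0.0974]
ee_rot: [[0.184, 0.983, -0.003], [0.983, -0.184, -0.001], [-0.002, -0.003, -1.0]]
wrist_force: [0.2, -0.6, -0.6]
finger_gap: 0.0514
```

step_arm([
  [0.7,[0,0,25],[0,0,0]],
  [0.7,[0,0,60],[0,0,0]],
  [0.7,[-10,-5,95],[0,0,0]],
  [0.7,[-45,-20,100],[0,0,0]],
  [0.7,[-80,-38,100],[0,0,0]],
])

```text
clock: 6.43
position: [0.5423, 0.1776, 0.2042]
ee_rot: [[0.183, 0.983, 0.01], [0.983, -0.183, 0.005], [0.007, 0.009, -1.0]]
wrist_force: [-0.5, 0.5, -0.8]
finger_gap: 0.0595
```

```bash
python3 snap.py s3 0.62,0.213,0.03,40 0.461,0.138,0.03,40; python3 st.py
```

```text
6.4333 [0.5423 0.1776 0.2042] [-0.5  0.5 -0.8] 0.0595
side x0,y0 194 239 scale 5.0
top x0,y0 190 223 scale 5.0
6.5333 [0.5309 0.1711 0.1964] F [-0.5 -0.1 -1.5] gap 0.0594 q [ 12.4  25.2 -41.5 107.5  20.2  55.6 -48.7]
[[ 0.182  0.983 -0.011]
 [ 0.983 -0.182 -0.009]
 [-0.011 -0.009 -1.   ]]
```

View pics/s3.png

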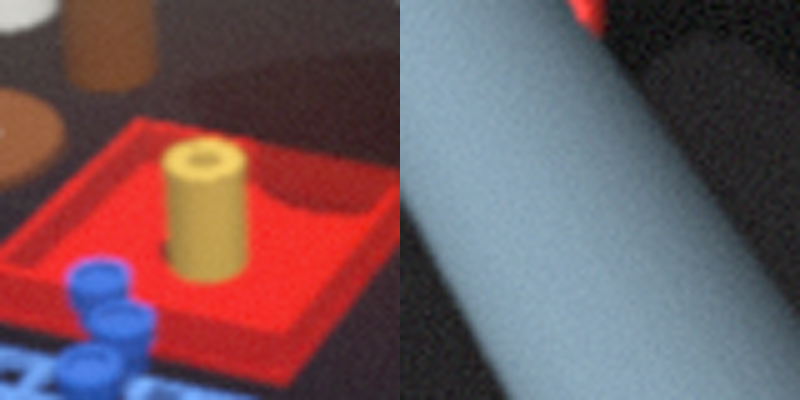

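The small-bore sleeve stands in the tray at about (205,210) in the zoom. The large-bore one is next.

step_arm([
  [0.7,[-30,-14,-10],[0,0,0]],
  [0.7,[-60,-28,-20],[0,0,0]],
  [0.7,[-76,-36,-30],[0,0,0]],
  [0.7,[-76,-36,-45],[0,0,0]],
  [0.7,[-76,-36,-55],[0,0,0]],
])

```text
clock: 6.95
position: [0.4624, 0.1376, 0.1434]
ee_rot: [[0.184, 0.983, -0.0], [0.983, -0.184, -0.002], [-0.002, -0.0, -1.0]]
wrist_force: [-0.5, 0.5, 0.5]
finger_gap: 0.0599
```

step_arm([
  [0.7,[0,0,0],[0,0,0]],
])

```text
clock: 7.03
position: [0.4627, 0.1381, 0.1426]
ee_rot: [[0.184, 0.983, -0.003], [0.983, -0.184, -0.001], [-0.001, -0.002, -1.0]]
wrist_force: [-0.7, 0.2, -0.3]
finger_gap: 0.0598
```

```bash
python3 snap.py s4 0.461,0.138,0.05,40 0.461,0.138,0.03,40; python3 st.py
```

```text
7.0333 [0.4627 0.1381 0.1426] [-0.7  0.2 -0.3] 0.0598
side x0,y0 289 227 scale 5.0
top x0,y0 190 223 scale 5.0
7.1333 [0.4644 0.1393 0.1443] F [0.8 0.1 0.2] gap 0.0596 q [ 15.3  22.3 -41.5 119.3  20.6  45.5 -49.3]
[[ 0.184  0.983  0.001]
 [ 0.983 -0.184  0.001]
 [ 0.001  0.    -1.   ]]
```

View pics/s4.png

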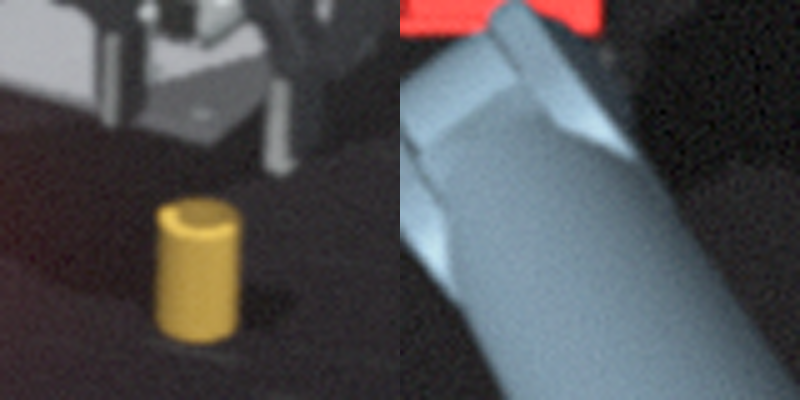

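The wide-bore sleeve, at (200,270), sits below and between the pads. I descend and grip it.

step_arm([
  [0.7,[-2,0,-15],[0,0,0]],
  [0.7,[-2,0,-35],[0,0,0]],
  [0.7,[-2,0,-52],[0,0,0]],
  [0.7,[-2,0,-61],[0,0,0]],
  [0.7,[-2,0,-61],[0,0,0]],
])

```text
clock: 7.55
position: [0.4613, 0.1389, 0.0818]
ee_rot: [[0.184, 0.983, -0.002], [0.983, -0.184, 0.0], [-0.0, -0.002, -1.0]]
wrist_force: [-0.9, 0.1, 0.3]
finger_gap: 0.0598
```

step_arm([
  [0.2,[0,0,0],[0,0,0]],
  [0.2,[0,0,0],[0,0,0]],
  [0.2,[0,0,0],[0,0,0]],
  [0.2,[0,0,0],[0,0,0]],
  [0.2,[0,0,0],[0,0,0]],
], grip_force=40)

```text
clock: 7.97
position: [0.4628, 0.1393, 0.0842]
ee_rot: [[0.184, 0.983, 0.003], [0.983, -0.184, 0.001], [0.001, 0.003, -1.0]]
wrist_force: [-1.0, -0.2, 5.8]
finger_gap: 0.0297
```

```bash
python3 st.py
```

```text
7.9667 [0.4628 0.1393 0.0842] F [-1.  -0.2  5.8] gap 0.0297 q [ 11.2  28.3 -37.2 120.7  27.1  39.1 -54.8]
[[ 0.184  0.983  0.003]
 [ 0.983 -0.184  0.001]
 [ 0.001  0.003 -1.   ]]
```

step_arm([
  [0.2,[0,0,15],[0,0,0]],
  [0.2,[0,0,45],[0,0,0]],
  [0.2,[0,0,80],[0,0,0]],
  [0.2,[13,-28,85],[0,0,0]],
  [0.2,[30,-63,85],[0,0,0]],
])

```text
clock: 8.38
position: [0.4927, 0.0795, 0.1714]
ee_rot: [[0.175, 0.984, 0.007], [0.985, -0.175, 0.002], [0.003, 0.006, -1.0]]
wrist_force: [0.3, -0.5, -1.4]
finger_gap: 0.0294
```

step_arm([
  [0.2,[17,-36,0],[0,0,0]],
  [0.2,[33,-68,0],[0,0,0]],
  [0.2,[46,-95,0],[0,0,0]],
  [0.2,[53,-108,0],[0,0,0]],
  [0.2,[53,-108,0],[0,0,0]],
])

```text
clock: 8.8
position: [0.5458, -0.0375, 0.1677]
ee_rot: [[0.192, 0.981, 0.001], [0.981, -0.192, -0.002], [-0.002, 0.001, -1.0]]
wrist_force: [-0.3, -0.2, -1.2]
finger_gap: 0.0293
```

step_arm([
  [0.2,[0,0,-5],[0,0,0]],
  [0.2,[0,0,-8],[0,0,0]],
  [0.2,[0,0,-8],[0,0,0]],
])

```text
clock: 9.05
position: [0.5429, -0.0296, 0.1587]
ee_rot: [[0.18, 0.984, -0.003], [0.984, -0.18, 0.001], [0.001, -0.003, -1.0]]
wrist_force: [-0.4, -0.0, -0.7]
finger_gap: 0.0294
```

```bash
python3 st.py; python3 snap.py s5 0.545,-0.033,0.06,30 0.545,-.033,0.03,40; python3 st.py
```

```text
9.05 [ 0.5429 -0.0296  0.1587] F [-0.4 -0.  -0.7] gap 0.0294 q [ 30.6  25.9 -37.5 111.1  20.3  49.8 -27.9]
[[ 0.18   0.984 -0.003]
 [ 0.984 -0.18   0.001]
 [ 0.001 -0.003 -1.   ]]
9.05 [ 0.5429 -0.0296  0.1587] [-0.4 -0.  -0.7] 0.0294
side x0,y0 286 191 scale 6.666666666666667
top x0,y0 251 195 scale 5.0
9.15 [ 0.5436 -0.0301  0.1594] F [-0.3 -0.1 -1.6] gap 0.0296 q [ 30.6  25.8 -37.5 111.   20.3  49.9 -27.8]
[[ 0.18   0.984 -0.002]
 [ 0.984 -0.18   0.001]
 [ 0.    -0.002 -1.   ]]
```

View pics/s5.png

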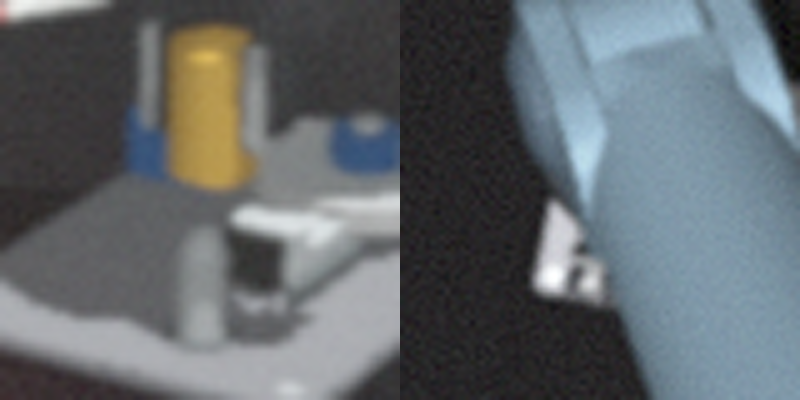

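```bash
python3 - <<'E'
from h import *
for p in([.5436,-.031,.075],[.5436,-.031,.12],[.545,-.033,.05],[.545,-.033,.012]):
    print(p,(proj('side',p)-[286,191]+.5)*6.667-.5)
for dx,dy in((.001,0),(0,.001)): print((proj('side',[.5436+dx,-.031+dy,.075])-proj('side',[.5436,-.031,.075]))*6.667)
E
```

```text
[0.5436, -0.031, 0.075] [209.33038008 169.5454931 ]
[0.5436, -0.031, 0.12] [212.84897901  40.88480303]
[0.545, -0.033, 0.05] [205.37802319 236.33312936]
[0.545, -0.033, 0.012] [202.55653633 339.84261156]
[-2.89348107 -0.45268627]
[-0.99449556  1.10094498]
```

The side zoom shows the sleeve's axis within about 2 mm of the pin's, at (203,235). I correct that and lower in stages while watching the force.

step_arm([
  [0.2,[1,-2,0],[0,0,0]],
  [0.2,[1,-2,-6],[0,0,0]],
  [0.2,[1,-2,-14],[0,0,0]],
  [0.2,[1,-2,-20],[0,0,0]],
  [0.2,[1,-2,-20],[0,0,0]],
])

```text
clock: 9.57
position: [0.5442, -0.0344, 0.1379]
ee_rot: [[0.184, 0.983, -0.004], [0.983, -0.184, 0.0], [-0.0, -0.004, -1.0]]
wrist_force: [1.0, -0.5, -1.7]
finger_gap: 0.03
```

step_arm([
  [0.2,[0,0,0],[0,0,0]],
  [0.2,[0,0,-4],[0,0,0]],
  [0.2,[0,0,-8],[0,0,0]],
  [0.2,[0,0,-12],[0,0,0]],
  [0.2,[0,0,-12],[0,0,0]],
])

```text
clock: 9.98
position: [0.545, -0.0344, 0.1269]
ee_rot: [[0.184, 0.983, -0.002], [0.983, -0.184, 0.0], [-0.0, -0.002, -1.0]]
wrist_force: [-0.4, 0.5, -0.4]
finger_gap: 0.0295
```

```bash
python3 st.py; python3 snap.py s6 0.545,-0.033,0.06,30 0.545,-.033,0.03,40; python3 st.py
```

```text
9.9833 [ 0.545  -0.0344  0.1269] F [-0.4  0.5 -0.4] gap 0.0295 q [ 29.4  28.8 -35.8 111.6  22.7  46.7 -29.5]
[[ 0.184  0.983 -0.002]
 [ 0.983 -0.184  0.   ]
 [-0.    -0.002 -1.   ]]
9.9833 [ 0.545  -0.0344  0.1269] [-0.4  0.5 -0.4] 0.0295
side x0,y0 286 191 scale 6.666666666666667
top x0,y0 251 195 scale 5.0
10.0833 [ 0.5454 -0.0343  0.1276] F [ 0.   0.2 -0.1] gap 0.0294 q [ 29.4  28.8 -35.8 111.6  22.7  46.8 -29.5]
[[ 0.184  0.983 -0.001]
 [ 0.983 -0.184  0.   ]
 [ 0.    -0.001 -1.   ]]
```

View pics/s6.png

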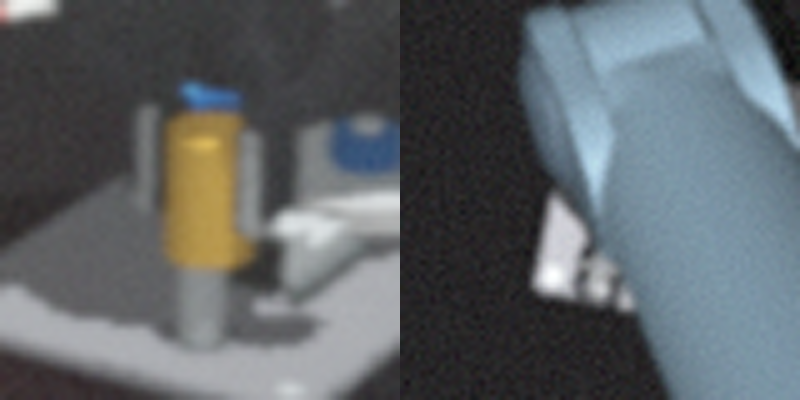

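The sleeve's bottom is already below the pin's tip with no force. The pin's foot shows at (203,310), centred under the sleeve, so I go on down.

step_arm([
  [0.2,[0,1,-5],[0,0,0]],
  [0.2,[0,1,-10],[0,0,0]],
  [0.2,[0,1,-15],[0,0,0]],
  [0.2,[0,1,-20],[0,0,0]],
  [0.2,[0,1,-20],[0,0,0]],
])

```text
clock: 10.5
position: [0.5452, -0.0334, 0.1067]
ee_rot: [[0.184, 0.983, -0.001], [0.983, -0.184, 0.0], [0.0, -0.001, -1.0]]
wrist_force: [-0.1, -0.2, -1.0]
finger_gap: 0.0297
```

step_arm([
  [0.2,[0,0,-4],[0,0,0]],
  [0.2,[0,0,-8],[0,0,0]],
  [0.2,[0,0,-11],[0,0,0]],
  [0.2,[0,0,-11],[0,0,0]],
])

```text
clock: 10.83
position: [0.5455, -0.0333, 0.0965]
ee_rot: [[0.184, 0.983, -0.001], [0.983, -0.184, 0.0], [-0.0, -0.001, -1.0]]
wrist_force: [-0.6, 1.2, -0.6]
finger_gap: 0.0293
```

```bash
python3 st.py; python3 snap.py s7 0.545,-0.033,0.05,30 0.545,-.033,0.03,40; python3 st.py
```

```text
10.8333 [ 0.5455 -0.0333  0.0965] F [-0.6  1.2 -0.6] gap 0.0293 q [ 27.8  31.5 -34.1 112.1  25.1  43.8 -31.4]
[[ 0.184  0.983 -0.001]
 [ 0.983 -0.184  0.   ]
 [-0.    -0.001 -1.   ]]
10.8333 [ 0.5455 -0.0333  0.0965] [-0.6  1.2 -0.6] 0.0293
side x0,y0 286 196 scale 6.666666666666667
top x0,y0 251 195 scale 5.0
10.9333 [ 0.5455 -0.0332  0.0967] F [-0.3  0.9 -0.4] gap 0.0296 q [ 27.8  31.5 -34.1 112.1  25.1  43.8 -31.4]
[[ 0.184  0.983 -0.   ]
 [ 0.983 -0.184  0.   ]
 [ 0.    -0.    -1.   ]]
```

View pics/s7.png

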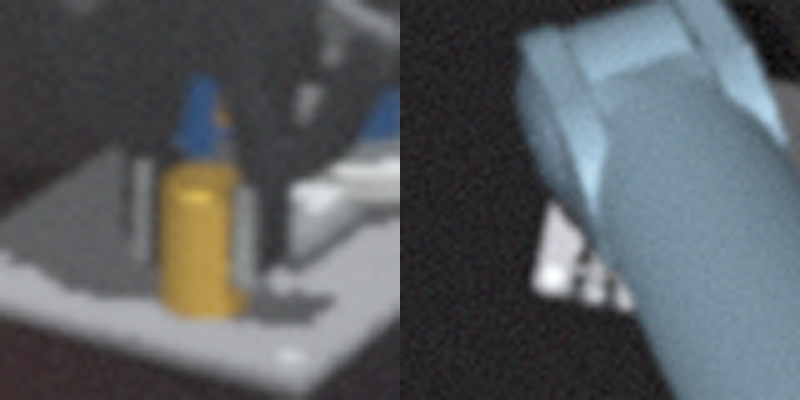

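The sleeve is down at the plate. I open and rise straight up.

step_arm([
  [0.55,[0,0,0],[0,0,0]],
  [0.55,[0,0,0],[0,0,0]],
  [0.55,[0,0,0],[0,0,0]],
  [0.6,[0,0,5],[0,0,0]],
  [0.6,[0,0,20],[0,0,0]],
])

```text
clock: 11.35
position: [0.5439, -0.0334, 0.1155]
ee_rot: [[0.184, 0.983, -0.005], [0.983, -0.184, 0.0], [-0.0, -0.005, -1.0]]
wrist_force: [0.1, -0.6, -0.1]
finger_gap: 0.051
```

step_arm([
  [0.6,[0,0,25],[0,0,0]],
  [0.6,[0,0,60],[0,0,0]],
  [0.6,[0,0,95],[0,0,0]],
  [0.6,[-18,-30,110],[0,0,0]],
  [0.6,[-36,-60,110],[0,0,0]],
])

```text
clock: 11.77
position: [0.5138, -0.091, 0.2328]
ee_rot: [[0.177, 0.984, 0.012], [0.984, -0.177, -0.001], [0.001, 0.012, -1.0]]
wrist_force: [-0.5, -0.6, 0.0]
finger_gap: 0.0514
```

```bash
python3 snap.py s8 0.545,-0.033,0.03,30 0.545,-.033,0.03,40; python3 st.py
```

```text
11.7667 [ 0.5138 -0.091   0.2328] [-0.5 -0.6  0. ] 0.0514
side x0,y0 286 204 scale 6.666666666666667
top x0,y0 251 195 scale 5.0
11.8667 [ 0.5074 -0.1001  0.2278] F [-0.6 -0.8 -0.7] gap 0.0513 q [ 41.2  16.9 -39.3 112.2  13.3  55.4 -15.6]
[[ 0.193  0.981 -0.001]
 [ 0.981 -0.193 -0.006]
 [-0.006 -0.    -1.   ]]
```

View pics/s8.png

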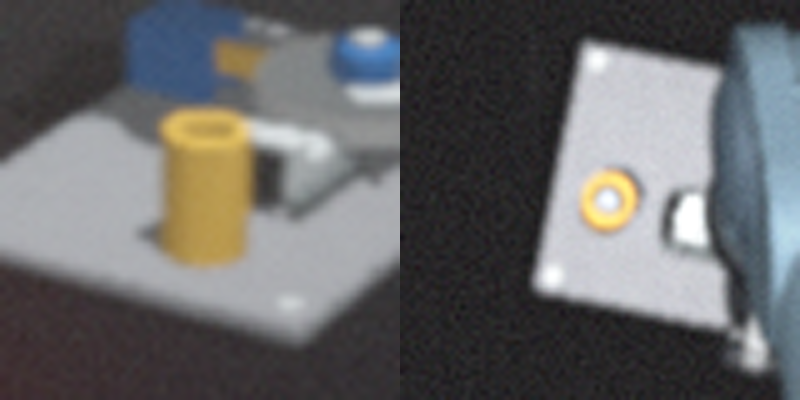

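The sleeve is home on the pin, with the pin's top visible in its bore at (608,200). The jaw is still open at about (690,220). Next is the knob.

step_arm([
  [0.65,[-13,-37,0],[0,0,0]],
  [0.65,[-26,-74,-5],[0,0,0]],
  [0.65,[-40,-111,-10],[0,0,0]],
  [0.65,[-53,-140,-20],[0,0,0]],
  [0.65,[-53,-151,-30],[0,0,0]],
])

```text
clock: 12.28
position: [0.453, -0.2505, 0.1965]
ee_rot: [[0.193, 0.981, -0.003], [0.981, -0.193, -0.004], [-0.004, -0.002, -1.0]]
wrist_force: [-0.8, 0.0, -0.4]
finger_gap: 0.0551
```

step_arm([
  [0.65,[0,0,-15],[0,0,0]],
  [0.65,[0,0,-25],[0,0,0]],
  [0.65,[0,0,-25],[0,0,0]],
  [0.65,[0,0,-25],[0,0,0]],
])

```text
clock: 12.62
position: [0.4567, -0.2426, 0.1713]
ee_rot: [[0.182, 0.983, -0.001], [0.983, -0.182, 0.002], [0.001, -0.002, -1.0]]
wrist_force: [0.9, 0.4, 0.4]
finger_gap: 0.0555
```

```bash
python3 st.py; python3 snap.py s9 0.456,-0.243,0.087,30 0.456,-.243,0.03,40; python3 st.py
```

```text
12.6167 [ 0.4567 -0.2426  0.1713] F [0.9 0.4 0.4] gap 0.0555 q [ 52.9  21.  -33.7 114.5  15.2  49.    0.4]
[[ 0.182  0.983 -0.001]
 [ 0.983 -0.182  0.002]
 [ 0.001 -0.002 -1.   ]]
12.6167 [ 0.4567 -0.2426  0.1713] [0.9 0.4 0.4] 0.0555
side x0,y0 348 155 scale 6.666666666666667
top x0,y0 325 228 scale 5.0
12.7167 [ 0.4576 -0.2431  0.1725] F [ 0.5 -0.7  1.1] gap 0.0554 q [ 52.9  20.9 -33.7 114.4  15.2  49.    0.4]
[[ 0.182  0.983  0.001]
 [ 0.983 -0.182  0.   ]
 [ 0.     0.001 -1.   ]]
```

View pics/s9.png

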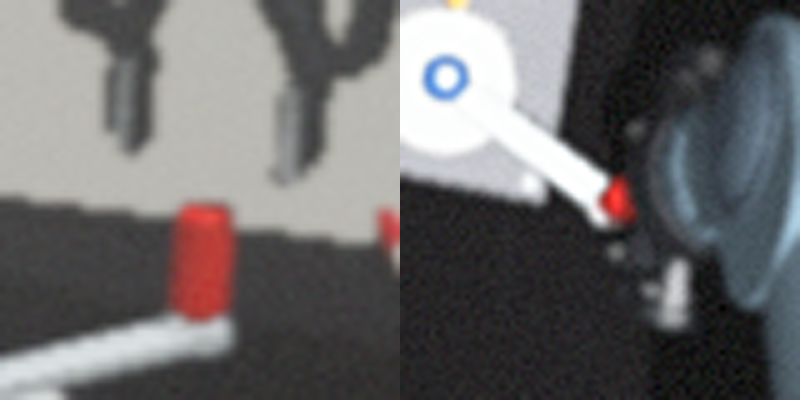

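The knob at (203,260) lies between the fingers. I descend and grip it.

step_arm([
  [0.65,[-1,-1,-12],[0,0,0]],
  [0.65,[-1,-1,-28],[0,0,0]],
  [0.65,[-1,-1,-42],[0,0,0]],
  [0.65,[-1,-1,-49],[0,0,0]],
  [0.65,[-1,-1,-49],[0,0,0]],
])

```text
clock: 13.13
position: [0.4545, -0.2445, 0.1211]
ee_rot: [[0.183, 0.983, -0.003], [0.983, -0.183, 0.002], [0.001, -0.003, -1.0]]
wrist_force: [0.2, -0.2, -0.9]
finger_gap: 0.0554
```

step_arm([
  [0.1,[0,0,0],[0,0,0]],
  [0.1,[0,0,0],[0,0,0]],
  [0.1,[0,0,0],[0,0,0]],
  [0.1,[0,0,0],[0,0,0]],
  [0.1,[0,0,0],[0,0,0]],
], grip_force=35)

```text
clock: 13.55
position: [0.4568, -0.2457, 0.1239]
ee_rot: [[0.184, 0.983, 0.003], [0.983, -0.184, -0.001], [-0.001, 0.003, -1.0]]
wrist_force: [1.4, 0.3, 1.4]
finger_gap: 0.0214
```

```bash
python3 st.py; python3 - <<'E'
import numpy as np
a=np.array([.5235,-.151])
for t in np.arange(0,.8,.05):
    p=a+.115*np.array([np.cos(t-2.2006),np.sin(t-2.2006)]); print(round(t,2),(1000*p).round(1),(1000*(p-a-.115*np.array([np.cos(-2.2006),np.sin(-2.2006)]))).round(1))
E
```

```text
13.55 [ 0.4568 -0.2457  0.1239] F [1.4 0.3 1.4] gap 0.0214 q [ 51.1  25.4 -31.6 115.7  19.   43.7  -2.5]
[[ 0.184  0.983  0.003]
 [ 0.983 -0.184 -0.001]
 [-0.001  0.003 -1.   ]]
0.0 [ 455.8 -243.9] [0. 0.]
0.05 [ 460.5 -247.2] [ 4.7 -3.3]
0.1 [ 465.4 -250.2] [ 9.6 -6.3]
0.15 [ 470.4 -253. ] [14.6 -9.1]
0.2 [ 475.6 -255.5] [ 19.8 -11.6]
0.25 [ 480.9 -257.8] [ 25.1 -13.9]
0.3 [ 486.3 -259.8] [ 30.5 -15.9]
0.35 [ 491.7 -261.5] [ 36.  -17.6]
0.4 [ 497.3 -263. ] [ 41.5 -19. ]
0.45 [ 502.9 -264.1] [ 47.2 -20.2]
0.5 [ 508.6 -265. ] [ 52.8 -21.1]
0.55 [ 514.3 -265.6] [ 58.6 -21.7]
0.6 [ 520.1 -265.9] [ 64.3 -22. ]
0.65 [ 525.8 -266. ] [ 70.1 -22. ]
0.7 [ 531.6 -265.7] [ 75.8 -21.8]
0.75 [ 537.3 -265.2] [ 81.5 -21.2]
```

step_arm([
  [0.1,[4.7,-3.3,0],[0,0,0]],
  [0.1,[9.6,-6.3,0],[0,0,0]],
  [0.1,[14.6,-9.1,0],[0,0,0]],
  [0.1,[14.6,-9.1,0],[0,0,0]],
  [0.1,[14.6,-9.1,0],[0,0,0]],
])

```text
clock: 13.97
position: [0.4678, -0.2528, 0.1234]
ee_rot: [[0.184, 0.983, -0.009], [0.983, -0.184, 0.002], [0.001, -0.009, -1.0]]
wrist_force: [-6.3, 3.9, 12.8]
finger_gap: 0.0211
```

step_arm([
  [0.1,[3,-1.5,0],[0,0,0]],
  [0.1,[3,-1.5,0],[0,0,0]],
])

```text
clock: 14.13
position: [0.4699, -0.2539, 0.1234]
ee_rot: [[0.184, 0.983, -0.011], [0.983, -0.184, 0.003], [0.001, -0.011, -1.0]]
wrist_force: [-9.3, 5.3, 14.6]
finger_gap: 0.0208
```

step_arm([
  [0.1,[3,-1.5,0],[0,0,0]],
  [0.1,[3,-1.5,0],[0,0,0]],
])

```text
clock: 14.3
position: [0.4759, -0.257, 0.1238]
ee_rot: [[0.184, 0.983, -0.002], [0.983, -0.184, 0.0], [-0.0, -0.002, -1.0]]
wrist_force: [-1.7, 1.3, 4.8]
finger_gap: 0.0207
```

step_arm([
  [0.1,[3,-1.4,0],[0,0,0]],
  [0.1,[3,-1.4,0],[0,0,0]],
])

```text
clock: 14.47
position: [0.4792, -0.2585, 0.1237]
ee_rot: [[0.184, 0.983, -0.002], [0.983, -0.184, 0.0], [-0.0, -0.002, -1.0]]
wrist_force: [-2.3, 1.8, 5.5]
finger_gap: 0.0211
```

The first click shows as a push drop from about 10.7 N to 2.1 N. I continue in small steps.

step_arm([
  [0.1,[5,-2,0],[0,0,0]],
  [0.1,[11,-3.8,0],[0,0,0]],
  [0.1,[11,-3.8,0],[0,0,0]],
  [0.1,[11,-3.8,0],[0,0,0]],
])

```text
clock: 14.8
position: [0.4879, -0.2618, 0.1235]
ee_rot: [[0.184, 0.983, -0.008], [0.983, -0.184, 0.001], [-0.0, -0.008, -1.0]]
wrist_force: [-7.6, 2.7, 10.8]
finger_gap: 0.0209
```

step_arm([
  [0.1,[3,-1,0],[0,0,0]],
  [0.1,[3,-1,0],[0,0,0]],
])

```text
clock: 14.97
position: [0.4897, -0.2625, 0.1234]
ee_rot: [[0.184, 0.983, -0.011], [0.983, -0.184, 0.002], [-0.0, -0.011, -1.0]]
wrist_force: [-10.1, 4.1, 14.4]
finger_gap: 0.021
```

step_arm([
  [0.1,[3,-0.8,0],[0,0,0]],
  [0.1,[3,-0.8,0],[0,0,0]],
])

```text
clock: 15.13
position: [0.4938, -0.2637, 0.1236]
ee_rot: [[0.184, 0.983, -0.008], [0.983, -0.184, 0.001], [-0.0, -0.008, -1.0]]
wrist_force: [-6.2, 2.1, 9.3]
finger_gap: 0.0207
```

step_arm([
  [0.1,[3,-0.8,0],[0,0,0]],
  [0.1,[3,-0.8,0],[0,0,0]],
])

```text
clock: 15.3
position: [0.4987, -0.2649, 0.1237]
ee_rot: [[0.184, 0.983, -0.003], [0.983, -0.184, 0.0], [-0.0, -0.003, -1.0]]
wrist_force: [-1.9, 2.2, 7.2]
finger_gap: 0.0208
```

The second click is done (10.9 N down to 2.9 N, at about 0.41 rad). Now the third.

step_arm([
  [0.1,[5,-0.9,0],[0,0,0]],
  [0.1,[10,-1.5,0],[0,0,0]],
  [0.1,[10,-1.5,0],[0,0,0]],
  [0.1,[10,-1.5,0],[0,0,0]],
])

```text
clock: 15.63
position: [0.507, -0.2666, 0.1236]
ee_rot: [[0.185, 0.983, -0.007], [0.983, -0.185, 0.0], [-0.001, -0.007, -1.0]]
wrist_force: [-6.9, 1.5, 10.1]
finger_gap: 0.0206
```

step_arm([
  [0.1,[3,-0.2,0],[0,0,0]],
  [0.1,[3,-0.2,0],[0,0,0]],
])

```text
clock: 15.8
position: [0.509, -0.2669, 0.1235]
ee_rot: [[0.185, 0.983, -0.01], [0.983, -0.185, 0.001], [-0.001, -0.01, -1.0]]
wrist_force: [-8.8, 1.8, 12.0]
finger_gap: 0.0209
```

step_arm([
  [0.1,[3,-0.1,0],[0,0,0]],
  [0.1,[3,-0.1,0],[0,0,0]],
])

```text
clock: 15.97
position: [0.5111, -0.2672, 0.1234]
ee_rot: [[0.185, 0.983, -0.012], [0.983, -0.185, 0.0], [-0.002, -0.012, -1.0]]
wrist_force: [-10.2, 3.1, 14.7]
finger_gap: 0.0214
```

step_arm([
  [0.1,[2,0,0],[0,0,0]],
  [0.1,[2,0,0],[0,0,0]],
])

```text
clock: 16.13
position: [0.5125, -0.2674, 0.1234]
ee_rot: [[0.186, 0.983, -0.014], [0.983, -0.186, 0.0], [-0.002, -0.013, -1.0]]
wrist_force: [-12.6, 1.9, 16.2]
finger_gap: 0.0212
```

step_arm([
  [0.1,[2,0,0],[0,0,0]],
  [0.1,[2,0,0],[0,0,0]],
])

```text
clock: 16.3
position: [0.516, -0.2676, 0.1236]
ee_rot: [[0.185, 0.983, -0.009], [0.983, -0.185, -0.0], [-0.002, -0.009, -1.0]]
wrist_force: [-6.9, -0.2, 8.2]
finger_gap: 0.0209
```

step_arm([
  [0.1,[0,0,0],[0,0,0]],
  [0.1,[0,0,0],[0,0,0]],
])

```text
clock: 16.47
position: [0.5179, -0.2676, 0.1238]
ee_rot: [[0.185, 0.983, -0.004], [0.983, -0.185, -0.001], [-0.001, -0.003, -1.0]]
wrist_force: [-1.2, 0.6, 5.3]
finger_gap: 0.0212
```

The third click is clear, with the push dropping from 12.7 N to 1.2 N at about 0.58 rad. I move on a little, to the middle of the band, and check by camera.

step_arm([
  [0.1,[3,0,0],[0,0,0]],
  [0.1,[6,0,0],[0,0,0]],
  [0.1,[6,0,0],[0,0,0]],
  [0.1,[6,0,0],[0,0,0]],
])

```text
clock: 16.8
position: [0.5239, -0.2678, 0.1237]
ee_rot: [[0.185, 0.983, -0.004], [0.983, -0.185, -0.001], [-0.002, -0.004, -1.0]]
wrist_force: [-3.7, 0.9, 8.0]
finger_gap: 0.0211
```

```bash
python3 st.py; python3 snap.py s10 0.53,-0.13,0.04,60 0.53,-.13,0.03,60; python3 st.py; python3 - <<'E'
from cell import mark_of
for c in('side','top'):
    for t in('knob_centre','sleeve_a_centre','saline_bottle','amber_bottle'): print(c,t,[(d['location'],round(d['score'],2)) for d in mark_of(t,c)[:3]])
E
```

```text
16.8 [ 0.5239 -0.2678  0.1237] F [-3.7  0.9  8. ] gap 0.0211 q [ 47.4  31.6 -30.  105.9  20.8  48.2  -3.7]
[[ 0.185  0.983 -0.004]
 [ 0.983 -0.185 -0.001]
 [-0.002 -0.004 -1.   ]]
16.8 [ 0.5239 -0.2678  0.1237] [-3.7  0.9  8. ] 0.0211
side x0,y0 275 155 scale 3.3333333333333335
top x0,y0 265 181 scale 3.3333333333333335
16.9 [ 0.5239 -0.2679  0.1237] F [-4.2  0.5  8.3] gap 0.0211 q [ 47.4  31.6 -30.  105.9  20.8  48.2  -3.7]
[[ 0.185  0.983 -0.004]
 [ 0.983 -0.185 -0.001]
 [-0.002 -0.004 -1.   ]]
side knob_centre [([0.5224, -0.2642, 0.0707], 0.47)]
side sleeve_a_centre [([0.6192, 0.2108, 0.0276], 0.79)]
side saline_bottle [([0.8178, 0.0484, 0.0032], 0.85)]
side amber_bottle [([0.7344, 0.085, -0.0004], 0.7)]
top knob_centre [([0.5226, -0.2693, 0.0646], 0.52)]
top sleeve_a_centre [([0.6184, 0.213, 0.0266], 0.63), ([0.5431, -0.0287, 0.0347], 0.42)]
top saline_bottle [([0.813, 0.0507, -0.0025], 0.74), ([0.5279, -0.1222, 0.003], 0.53)]
top amber_bottle [([0.7344, 0.0873, 0.0035], 0.68)]
```

View pics/s10.png

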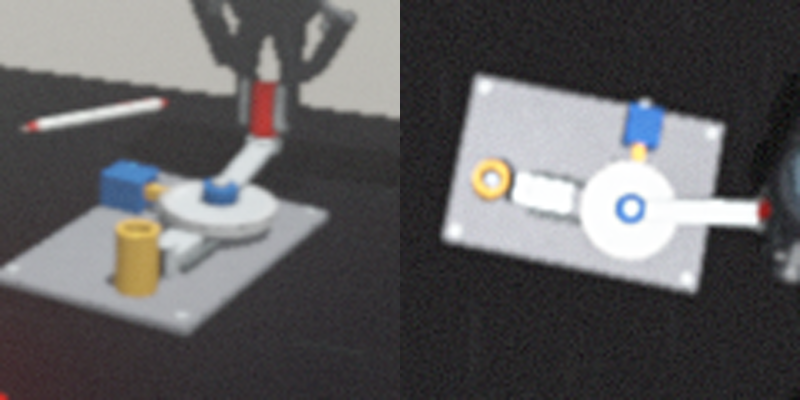

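View pics/s10_side_full.png

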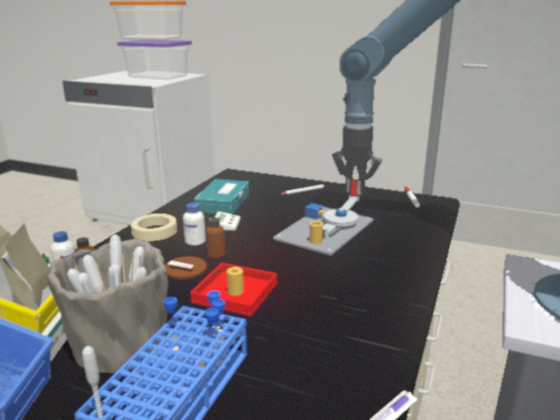

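The jaw pad is against the sleeve, which is still home at (490,180). The lever arm points about straight to -y, near 0.63 rad, with a steady push of about 4 N. Both bottles are upright and the other sleeve is in the tray, so I hand in.

```bash
python3 -c "
from cell import env,status
print(env.sign_off()); print(status.read_state()['position'])"
```

```text
the job is handed in; nothing more can be done
None
the job is handed in; nothing more can be done
```

The job is done and handed in at about 17 s. The large-bore sleeve is home on the gauge pin, the small-bore one stands in the red tray, and the gripper is still holding the lever knob after exactly three clicks.

- **Sleeves:** I told them apart by looking into the bores from above, so only the large-bore sleeve was tried on the pin. It went down to the plate without resistance, and I released it there. The small-bore sleeve went straight into the tray.
- **Lever:** I gripped the knob and pushed it counter-clockwise in small steps. The push dropped three times, from about 10.7 N to 2.1 N, 10.9 N to 2.9 N, and 12.7 N to 1.2 N. I then stopped at about 0.63 rad by the measured tool position, inside the 0.57 to 0.75 band. The push at that point was about 4 N.
- **Last checks:** The final pictures show the jaw pad up against the sleeve, both bottles upright where they started, and the other sleeve in the tray.
- **Small disagreements:** During the push the wrist also read an upward force, at most about 16 N and about 8 N while holding. The knob positions from the networks matched the tool position to about 4 mm. In the last side picture the network reported only the sleeve in the tray, but the one on the pin is plain to see. The top-view network also put a false second bottle on the stand, with a low score.

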